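# Latch the blasting case and set its air valve

## Robot

A 6-joint arm with a two-finger parallel gripper is mounted at the origin on the work surface. World frame = base frame: x ahead of the robot, y to its left, z up, the work surface at z = 0. Lengths are in m, angles in degrees, forces in N, time in s.
With the tool pointing down it reaches from about 0.3 to 0.75 m from the base axis. Payload 8.5 kg.
Tool frame: the origin (TCP) lies between the finger pads, 19 mm behind the fingertips; this is the grasp point; z points along the fingers, y is the line along which they close (so a half turn about z gives the same grasp; the last joint's range is limited). The gripper opens to 85 mm and grips with 20 to 120 N. Pads are 22 mm wide; open, the fingers measure 114 mm over their backs; the gripper's body (76 mm by 85 mm) begins 54 mm behind the grasp point. The pads swing forward as they close: fully open they stand 13 mm farther back than shut.
Start: joints at [-80.862, 21.807, 74.336, -0, 83.858, -12.336], TCP at [0.201, -0.512, 0.25] pointing down, gripper open.
Joint ranges: [-178.18, 178.18], [-50.72, 133.34], [12.68, 142.11], [-81.47, 261.47], [9.98, 163.14], [-165.26, 165.26]. Speed limits (degrees/s): [136.94, 136.94, 180, 180, 180, 180].

## Interface

Orientations are given as a 3x3 rotation matrix whose columns are the frame's x, y, z axes.
In Python, from rig import env, optics gives the robot as it stands.
- The arm moves only by the shell command python3 -m jog 'ROWS' [OPENING] [FORCE]. ROWS is JSON, a list of rows, each an object with "linear": the shift along the tool's x, y, z in units of 40 mm (1.0 is 40 mm), a list of three; "roll": the turn about the tool's z in units of 5 degrees (1.0 is 5 degrees). A call has 1 to 12 rows; each row shifts and turns the commanded pose from where the row before left it, along the tool's axes as they then stand; what a row does not reach is not made up. A row lasts 1/12 s, in which the tool goes at most 41.7 mm and 7.16 degrees, less where a joint would pass 70% of its speed; a pose out of reach is approached as far as the arm can. A call is refused whole if a number of a shift passes 1 or a number of a turn 1, either way. A call with a gripper value outside its range is refused whole. OPENING is the opening, from -1 (shut) to 1 (fully open), set as the call begins (- or left out, the last holds). The fingers move at their own pace and stop on an object; FORCE is the grip in N (left out, the last holds). Time passes only in rows, so rows that do not move let the fingers close. It gives the time, the measured TCP pose, the force, the opening and the grip force at its end, in the units of the state.
- env.observe(): the state, without advancing time (a new reading comes with each control period).
- optics.get_image(name): name is "scene" or "top" or "wrist"; returns the picture (480x640x3 uint8, red, green, blue); there is no depth.
- optics.calibration(name): a dict with "fov_y" (degrees; the focal length in pixels is half the picture's height over the tangent of half this angle, whatever the lens; pixels are square), "cx", "cy" (the principal point, pixels), "D" ([k1, k2, p1, p2, k3] as OpenCV has them; the pictures are not rectified), "T" (4x4, takes a point from camera to world coordinates). Camera axes: x right, y down, z forward; pixel columns grow to the right and rows downward; lengths in m; the calibration is good to about 2 mm. A picture is of the moment at which its call begins: read the wrist's pose just before it. calibration takes no time and is no camera call; for the wrist camera it gives the pose at the moment of the call.
- env.close_job(): hands the job in; it is judged then, once.
The state is a dict: "time_s": time; "q": joint angles; "qvel": joint speeds; "joint_efforts": joint torques, N m; "position": TCP position; "tool_rot": TCP orientation; "ft_force": force on the tool from outside, world axes, zero at the start; "wrist_torque": the same for the moment, N m; "grip_width": finger opening in m; "gripper_force": force on a finger pad.
Only numpy, scipy, OpenCV 4.12 (cv2) and the standard library are available. Lean on these libraries where they do the work, as an engineer would, in place of code of your own. Each camera call takes 0.05 s, during which the arm holds its last target. There are 200 camera calls.

## Task

Get the glass-blasting case ready: first swing the hasp over the staple until it lies flat on the lid, and leave it there. Then take the crank handle of the air valve's handwheel, close the valve fully to its stop (clockwise seen from above), and back it off exactly two full turns (anticlockwise). Finish still gripping the crank handle at that setting - do not let go - and leave everything else on the bench as it is.

Things in the scene. Friction and masses are not known exactly. Their poses are not given: they have to be found in the camera images.
- blast_case: grey steel case fixed to the bench, 200 (x) x 180 (y) mm, top of lid at 126 mm; origin under its centre at bench height, +x from its front deck to the back. A fixed deck 48 mm deep runs along the front (-x) edge; behind it is the closed lid, which stays shut. It stands left or right of the robot's midline, the valve on the other side.
- hasp (a joint): angle of the steel hasp in rad: 0 = latched, flat on the lid with the staple through its slot; grows as it is lifted; about 1.57 upright; 2.3 = limit, leaning back to the case's front. It starts standing up, leaning towards the front (1.7 to 2.1). Stiff hinge (0.06 N m): it stays where left, so press it all the way down (1 to 2 N at its end).
- hasp_hinge (a point): middle of the hasp's hinge axis, which runs along the case's y, 130 mm above the bench, on the deck, 70 mm in front of the case's centre
- hasp_end (a point): middle of the free end of the hasp. The hasp is a flat strap 36 mm wide, 4 mm thick, from the hinge to this point 90 mm; its slot spans 36 to 60 mm from the hinge, the last 30 mm is a plain tab
- staple (a point): top of the staple's bar, a steel loop on the lid 48 mm behind the hinge, 21 mm long along the case's x, 5 mm thick; its top at 144 mm above the bench, 13 mm above the latched hasp
- air_valve: brass valve fixed to the bench, foot 84 mm across, steel pipes at its sides to 78 mm from its axis; origin on its axis at bench height. On top a horizontal aluminium handwheel, 112 mm across, rim top 106 mm above the bench, three spokes (one to the crank handle), hub top at 114 mm
- wheel_centre (a point): point on the wheel's upright axis, 134 mm above the bench, at the crank handle's mid height
- valve_wheel (a joint): turn of the handwheel in rad, anticlockwise from above positive: 0 = shut against the hard stop, 6.283 a turn, 20 = fully open; it starts 0.4 to 1.4 turns open. Friction torque 0.12 N m (2.4 N at the handle); it stays where it is left. Where the handle stands at the stop differs each time.
- crank_handle: upright black plastic crank handle on the wheel's rim, 50 mm from the wheel's axis: a cylinder 20 mm across (23 mm at its lowest 4 mm), from 106.5 to 154.5 mm above the bench; it spins freely about its own axis, so the gripper can carry it round without turning. Origin at its foot
- handle_grip (a point): on the crank handle's axis, at mid height, 134 mm above the bench: where to grip it
- enamel_jar: bystander, to be left alone: squat jar, 56 mm across, 75 mm tall, origin under its centre
- oil_bottle: bystander, to be left alone: bottle, 52 mm across, 130 mm tall, origin under its centre
- flat_brush: bystander, to be left alone: brush lying on the bench
- glass_strip: bystander, to be left alone: strip of green glass lying flat, 160 x 35 x 6 mm
- tablet: bystander, to be left alone: dark tablet lying flat, 250 x 170 x 11 mm
- brush_mug: bystander, to be left alone: white mug, 80 mm across, 90 mm tall
- paperweight: bystander, to be left alone: amber glass paperweight, 72 mm across, 40 mm tall
Mind the look-alikes: they are no part of the job. What is shaped like the air_valve but red is not meant.

How it is judged:
By the outcome, as a careful person would: the job done as asked, in the order asked, and still so for the second after the job is handed in, while the arm keeps its last pose, push and grip.
It also fails if it takes over 72 s, if anything falls off the work surface, if the arm or the gripper's body presses on something with over 40 N, if the wrist force passes 120 N, or if a joint passes its speed limit or range.

## Working session

There is one attempt and no reset: what is moved stays moved. The work goes in short steps, Python scripts to look and compute and a shell command to move; the robot and the scene stay as the last step left them, time stands still between calls to the robot, and variables do not carry over. Pictures are saved under pics/ and viewed, at most 10 in all, crops included, and the job is handed in when it is done.

```bash
mkdir -p pics; ls
python3 - <<'E'
from rig import env, optics
import cv2
s=env.observe();print(s)
for n in("scene","top"):
    cv2.imwrite(f"pics/{n}0.png",optics.get_image(n)[:,:,::-1]);print(n,optics.calibration(n))
E
```

```text
pics
{'time_s': 0.0, 'q': array([-8.08617240e+01,  2.18409094e+01,  7.43852527e+01, -1.96248336e-03,
        8.38576588e+01, -1.23350980e+01]), 'qvel': array([ 0.03547475, -0.0892401 , -0.01791077, -0.07747483, -0.03652737,
        0.02058691]), 'joint_efforts': array([ 1.02635237e-03, -4.48460484e+01, -2.31281161e+01, -1.17710979e-04,
        4.70177358e-03,  6.29835043e-06]), 'position': array([ 0.20129026, -0.51155267,  0.24940958]), 'tool_rot': array([[ 9.30586471e-01,  3.66072054e-01, -2.65965496e-04],
       [ 3.66072044e-01, -9.30585401e-01,  1.43897519e-03],
       [ 2.79264997e-04, -1.43645338e-03, -9.99998929e-01]]), 'ft_force': array([-0.18065843,  0.74680311,  0.05737794]), 'wrist_torque': array([ 0.01687921, -0.03012947,  0.02649712]), 'gripper_force': 0.0, 'grip_width': 0.08532096830875388}
scene {'fov_y': 53.37290407970547, 'cx': 314.6723603862055, 'cy': 238.42779088646893, 'D': array([-0.00285545,  0.        ,  0.        ,  0.        ,  0.        ]), 'T': array([[ 0.6434339 ,  0.43532475, -0.62967069,  1.43001917],
       [ 0.76542208, -0.37773082,  0.52100716, -0.69526848],
       [-0.01103872, -0.81719752, -0.576252  ,  0.95020403],
       [ 0.        ,  0.        ,  0.        ,  1.        ]])}
top {'fov_y': 49.015395784945355, 'cx': 319.5354813362636, 'cy': 235.21576311491663, 'D': array([-0.03583935,  0.        ,  0.        ,  0.        ,  0.        ]), 'T': array([[ 1.27417770e-02, -9.96013733e-01,  8.82852751e-02,
         3.82347501e-01],
       [-9.99917511e-01, -1.28348747e-02, -4.86892967e-04,
         3.38740499e-02],
       [ 1.61808252e-03, -8.82717887e-02, -9.96095112e-01,
         1.85541220e+00],
       [ 0.00000000e+00,  0.00000000e+00,  0.00000000e+00,
         1.00000000e+00]])}
```

View pics/scene0.png

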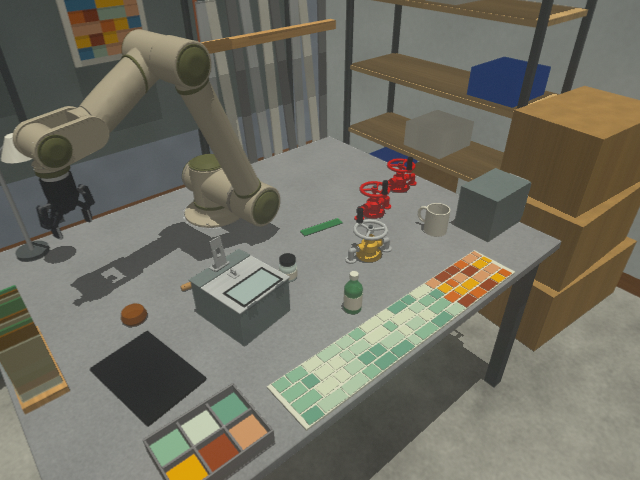

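View pics/top0.png

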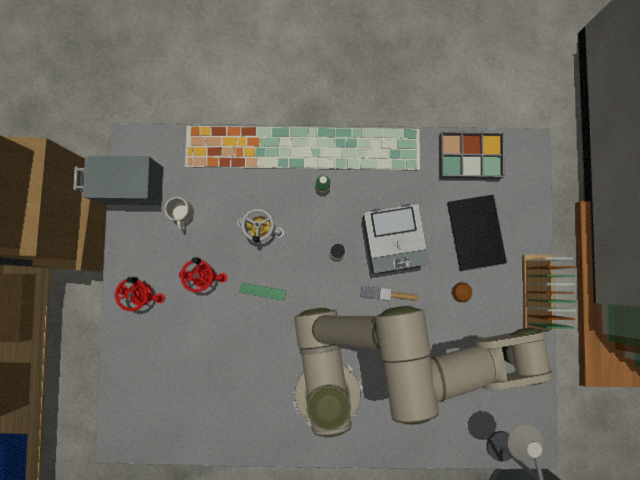

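Scene view: the case with its raised hasp is at (240,295), the brass valve at (370,243), and two red look-alikes at (375,200) and (402,173). Top view: the case is at (396,240) with the hasp near (402,262).

Candidates for the valve in the top view are the brass/grey wheel at (257,228), red at (200,276) and red at (135,294). By the description it's the one at (257,228). I'll check that in a close crop.

```bash
cat > h.py <<'E'
import numpy as np, cv2
from rig import env, optics
def K(c):
    f=240/np.tan(np.radians(c["fov_y"]/2)); return np.array([[f,0,c["cx"]],[0,f,c["cy"]],[0,0,1]])
def ray(c,px):
    u=cv2.undistortPoints(np.array([[px]],float),K(c),c["D"])[0,0]; T=c["T"]
    return T[:3,3],T[:3,:3]@np.array([u[0],u[1],1])
def plane(c,px,z):
    o,d=ray(c,px); return o+d*(z-o[2])/d[2]
def proj(c,P):
    Ti=np.linalg.inv(c["T"]); 
    return cv2.projectPoints(np.array(P,float).reshape(-1,3),cv2.Rodrigues(Ti[:3,:3])[0],Ti[:3,3],K(c),c["D"])[0][:,0]
def tri(c1,p1,c2,p2):
    o,d=ray(c1,p1);e,g=ray(c2,p2);t=np.linalg.lstsq(np.c_[d,-g],e-o,rcond=None)[0]
    a,b=o+d*t[0],e+g*t[1]; return (a+b)/2,np.linalg.norm(a-b)
E
python3 - <<'E'
import cv2,numpy as np
t=cv2.imread("pics/top0.png");s=cv2.imread("pics/scene0.png")
f=lambda im,x,y,w,h,k:cv2.resize(im[y:y+h,x:x+w],None,fx=k,fy=k,interpolation=cv2.INTER_CUBIC)
a=f(t,222,200,80,60,5);b=f(t,356,196,80,80,5)[:300+100]
c=f(s,335,210,80,60,5);d=f(s,185,225,110,80,3.6363)
m=np.zeros((600,800,3),np.uint8)
m[:300,:400]=a;m[300:,:400]=f(t,356,216,80,60,5);m[:300,400:]=c;m[300:,400:]=f(s,185,228,80,60,5)
cv2.imwrite("pics/crop1.png",m)
E
```

```text
(no output)
```

View pics/crop1.png

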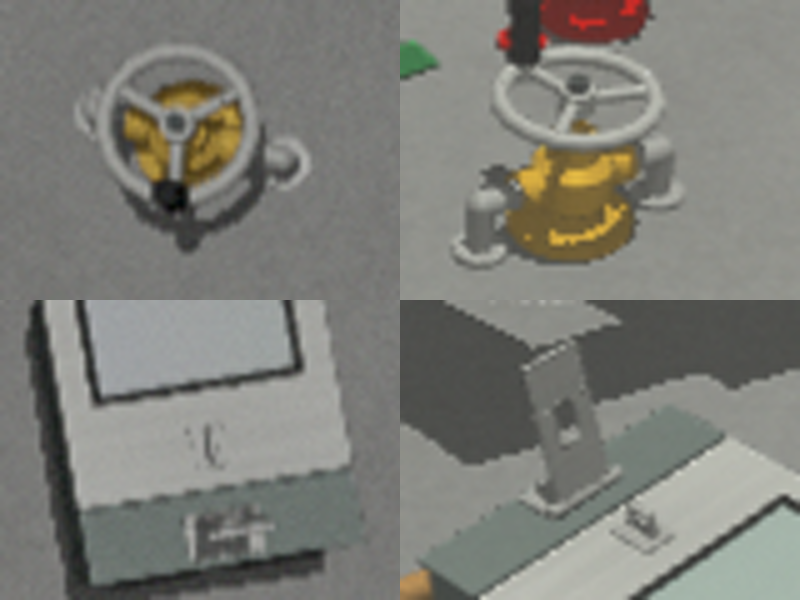

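The crop confirms the brass valve with the plain wheel: hub at top pixel (257.2,224.6), black handle at (256,239). The hasp is upright on the deck at scene pixel (219,267) with its end at (215,238). The staple is at top pixel (398,245).

Run:
```python
from h import *
T=optics.calibration("top");S=optics.calibration("scene")
p=lambda n,a:print(n,np.round(a,4))
p("hub",plane(T,(257.2,224.6),.114));p("hubS",plane(S,(335+179/5,210+88/5),.112))
h=plane(T,(256,239),.1545);p("handle",h)
# wheel rim ellipse fit in top: rim centres
p("rim",[plane(T,(222+x/5,200+y/5),.103)[:2] for x,y in((98,120),(257,122),(178,46),(178,200))])
c=[plane(T,q,.126) for q in((371,258),(426.4,249.6),(374.4,273),(429,264))]
for a in c:p("c",a)
gray=[plane(T,q,.126) for q in((365,211),(419,204))]
for a in gray:p("back",a)
# case corners all lid: bright mask
im=cv2.imread("pics/top0.png");
g=cv2.cvtColor(im,cv2.COLOR_BGR2GRAY);m=(g>150).astype(np.uint8);m[:, :355]=0;m[:,440:]=0;m[:195]=0;m[275:]=0
m=cv2.morphologyEx(m,cv2.MORPH_CLOSE,np.ones((9,9)));cs=max(cv2.findContours(m,0,2)[0],key=cv2.contourArea)
b=cv2.boxPoints(cv2.minAreaRect(cs));print(b)
for q in b:p("lid",plane(T,q,.126))
p("staple",plane(T,(398,245),.144));p("stapS",plane(S,(185+240/5,228+215/5),.144))
p("hinge S",plane(S,(185+172/5,228+195/5),.130))
print(S["T"][:3,3])
p("endS .217",plane(S,(215,238.4),.216))
```

```text
hub [0.5695 0.2409 0.114 ]
hubS [0.5845 0.2337 0.112 ]
handle [0.5181 0.2389 0.1545]
rim [[0.572  0.2946]
 [0.572  0.1879]
 [0.6227 0.2421]
 [0.519  0.2397]]
c [ 0.4626 -0.1371  0.126 ]
c [ 0.4926 -0.3198  0.126 ]
c [ 0.4136 -0.1485  0.126 ]
c [ 0.4452 -0.3281  0.126 ]
back [ 0.6181 -0.1166  0.126 ]
back [ 0.644 -0.296  0.126]
[[363.91895 212.51352]
 [418.2433  203.45947]
 [427.91895 261.51352]
 [373.5946  270.56757]]
lid [ 0.613 -0.113  0.126]
lid [ 0.6457 -0.2934  0.126 ]
lid [ 0.4534 -0.3246  0.126 ]
lid [ 0.4215 -0.1458  0.126 ]
staple [ 0.5053 -0.2233  0.144 ]
stapS [ 0.5216 -0.2292  0.144 ]
hinge S [ 0.4662 -0.2402  0.13  ]
[ 1.43001917 -0.69526848  0.95020403]
endS .217 [ 0.4526 -0.2331  0.216 ]
```

```bash
python3 - <<'E'
from h import *
T=optics.calibration("top");S=optics.calibration("scene")
print(tri(T,(257.2,224.6),S,(370.8,227.6)),tri(T,(398,245),S,(233,271)),tri(T,(256,239),S,(359.5,208)))
print(proj(S,[[.2013,-.5116,.25],[.2013,-.5116,.231],[0,0,0],[.572,.241,.114]]),proj(T,[[0,0,0]]))
for n in("paperweight",):print(tri(T,(462,292),S,(134,314)))
E
python3 - <<'E'
from h import *
t=cv2.imread("pics/top0.png");s=cv2.imread("pics/scene0.png")
f=lambda im,x,y:cv2.resize(im[y:y+60,x:x+80],None,fx=5,fy=5)
m=np.vstack([np.hstack([f(s,30,180),f(s,185,170)]),np.hstack([f(t,510,320),f(t,290,360)])])
cv2.imwrite("pics/crop2.png",m)
E
```

```text
(array([0.57229499, 0.24404457, 0.10094181]), np.float64(0.004196566284226419)) (array([ 0.50702048, -0.22360732,  0.13203486]), np.float64(0.003393991804701073)) (array([0.52013625, 0.24131981, 0.15085505]), np.float64(0.005203715851179666))
[[ 73.91996573 226.40898557]
 [ 76.04773214 232.28175845]
 [215.12696901 209.77605922]
 [369.62638155 224.56835428]] [[327.05396847 392.84262476]]
(array([ 0.35330703, -0.46661199,  0.01167155]), np.float64(0.001684404931194623))
```

View pics/crop2.png

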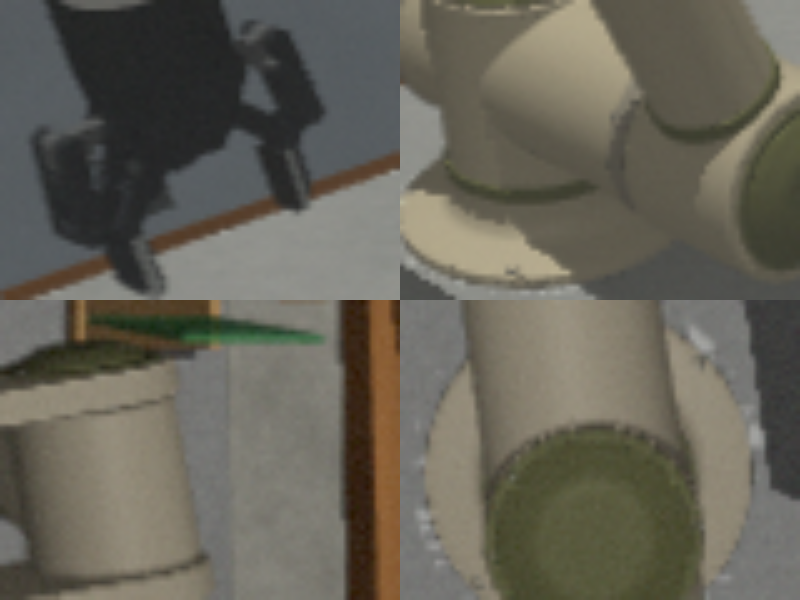

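```bash
R='{"linear":[0.73,-0.49,-0.2],"roll":0}'; python3 -m jog '[{"linear":[0.73,-0.49,-0.2],"roll":0},{"linear":[0.73,-0.49,-0.2],"roll":0},{"linear":[0.73,-0.49,-0.2],"roll":0},{"linear":[0.73,-0.49,-0.2],"roll":0},{"linear":[0.73,-0.49,-0.2],"roll":0},{"linear":[0.73,-0.49,-0.2],"roll":0},{"linear":[0.73,-0.49,-0.2],"roll":0},{"linear":[0.73,-0.49,-0.2],"roll":0},{"linear":[0.73,-0.49,-0.2],"roll":0},{"linear":[0,0,0],"roll":0.8},{"linear":[0,0,0],"roll":0.8},{"linear":[0,0,0],"roll":0.76}]' -1 20
python3 - <<'E'
from h import *
c=optics.calibration("wrist");s=env.observe();print(s["position"],s["tool_rot"],s["time_s"],c)
cv2.imwrite("pics/w1.png",optics.get_image("wrist")[:,:,::-1])
E
```

```text
time_s: 1.1
position: [0.3816, -0.2507, 0.3219]
tool_rot: [[0.986, 0.166, -0.0], [0.166, -0.986, 0.0], [-0.0, -0.0, -1.0]]
ft_force: [0.4, 0.3, 0.5]
grip_width: -0.0002
gripper_force: 0.0
[ 0.38160836 -0.2506753   0.32190727] [[ 9.86085837e-01  1.66236696e-01 -2.88838570e-04]
 [ 1.66236767e-01 -9.86085837e-01  2.41735659e-04]
 [-2.44634286e-04 -2.86387700e-04 -9.99999929e-01]] 1.1 {'fov_y': 63.43221323718575, 'cx': 317.9420121876622, 'cy': 235.1985708827433, 'D': array([-0.06507002,  0.        ,  0.        ,  0.        ,  0.        ]), 'T': array([[ 1.66956688e-01, -9.47026346e-01, -2.74347525e-01,
         4.50917137e-01],
       [-9.85964091e-01, -1.60511463e-01, -4.59443356e-02,
        -2.39102002e-01],
       [-5.25426285e-04,  2.78167522e-01, -9.60532432e-01,
         4.45582904e-01],
       [ 0.00000000e+00,  0.00000000e+00,  0.00000000e+00,
         1.00000000e+00]])}
```

View pics/w1.png

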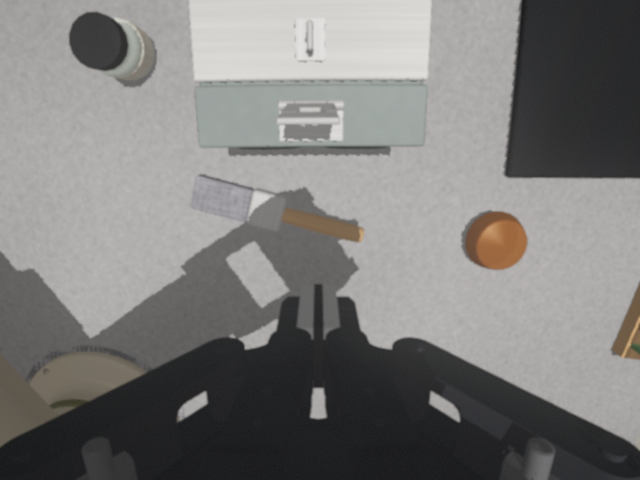

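Wrist view: deck front corners at (199,147) and (424,146), lid edge at (193,81)–(428,80), staple bar at (310,37), hinge plate at (310,121). Jar at upper left, brush below.

Run:
```python
from h import *
c=optics.calibration("wrist")
for n,q,z in(("fl",(199,147),.126),("fr",(424,146),.126),("ll",(193,81),.126),("lr",(428,80),.126),("staple",(310,37),.144),("hingeplate",(310,121),.128)):
    print(n,plane(c,q,z).round(4))
a,b=plane(c,(199,147),.126),plane(c,(424,146),.126)
d=(b-a)/np.linalg.norm(b-a);f=np.array([-d[1],d[0],0]);print("yaw",np.degrees(np.arctan2(f[1],f[0])),np.linalg.norm(b-a))
P=lambda o,z:proj(c,[h+f*o+np.array([0,0,z])])
h=(a+b)/2+f*.03;h[2]=.13;print("hinge",h,"hinge from staple",plane(c,(310,37),.144)-f*.048)
s=plane(c,(310,37),.144);p=env.observe()["position"];print("tcp off case axes",(p-h)@f,(p-h)@d,p[2])
for al in(1.7,1.8,1.9,2,2.1):print(al,P(.09*np.cos(al),.09*np.sin(al)))
```

```text
fl [ 0.4172 -0.1472  0.126 ]
fr [ 0.4476 -0.327   0.126 ]
ll [ 0.4672 -0.1379  0.126 ]
lr [ 0.4976 -0.3186  0.126 ]
staple [ 0.5093 -0.2241  0.144 ]
hingeplate [ 0.4515 -0.233   0.128 ]
yaw 9.583552440742093 0.18231252435515274
hinge [ 0.46199205 -0.23212258  0.13      ] hinge from staple [ 0.46194133 -0.23209159  0.144     ]
tcp off case axes -0.08256035486689524 0.0051484940269596255 0.3218128659245014
1.7 [[308.22684828 122.09069592]]
1.8 [[308.45103184 138.06378885]]
1.9 [[308.70212738 153.06401353]]
2 [[308.97316295 166.84171971]]
2.1 [[309.25726355 179.21141972]]
```

```bash
python3 -m jog '[{"linear":[0,-0.13,0.8],"roll":0},{"linear":[0,0,0.8],"roll":0},{"linear":[0,0,0.8],"roll":0},{"linear":[0,0,0.66],"roll":0},{"linear":[0.5,0,0],"roll":0},{"linear":[0.5,0,0],"roll":0},{"linear":[0.3,0,0],"roll":0},{"linear":[0.3,0,0],"roll":0},{"linear":[0.3,0,0],"roll":0},{"linear":[0.3,0,0],"roll":0},{"linear":[0.3,0,0],"roll":0},{"linear":[0.3,0,0],"roll":0}]' 
python3 -m jog '[{"linear":[0.25,0,0.06],"roll":0},{"linear":[0.25,0,0.1],"roll":0},{"linear":[0.25,0,0.15],"roll":0},{"linear":[0.25,0,0.2],"roll":0},{"linear":[0.1,0,0.2],"roll":0},{"linear":[0.05,0,0.2],"roll":0},{"linear":[0,0,0.1],"roll":0},{"linear":[0,0,0],"roll":0}]'
python3 - <<'E'
from h import *
p=env.observe()["position"];h=np.array([.462,-.2321,.13]);y=np.radians(9.58);f=np.array([np.cos(y),np.sin(y),0]);print((p-h)@f,(p-h)@np.array([f[1],-f[0],0]),p[2]-.019)
E
```

```text
time_s: 2.15
position: [0.4912, -0.2274, 0.1996]
tool_rot: [[0.986, 0.169, -0.001], [0.169, -0.986, 0.0], [-0.001, -0.0, -1.0]]
ft_force: [-1.2, -0.3, -0.6]
grip_width: -0.0003
gripper_force: 0.4
time_s: 2.82
position: [0.5357, -0.2195, 0.1579]
tool_rot: [[0.986, 0.168, -0.002], [0.168, -0.986, 0.001], [-0.002, -0.002, -1.0]]
ft_force: [-0.1, -1.2, -0.2]
grip_width: 0.0
gripper_force: 0.0
0.07472272292291739 -0.00014708042672858385 0.13886778282842113
```

```bash
python3 -m jog '[{"linear":[0,0,0.1],"roll":0},{"linear":[0,0,0.06],"roll":0},{"linear":[0,0,0.04],"roll":0},{"linear":[0,0,0],"roll":0},{"linear":[0,0,0],"roll":0}]'
```

```text
time_s: 3.23
position: [0.5361, -0.2198, 0.1513]
tool_rot: [[0.986, 0.168, 0.0], [0.168, -0.986, -0.0], [0.0, 0.0, -1.0]]
ft_force: [0.3, 0.9, -0.2]
grip_width: 0.0004
gripper_force: 0.0
```

```bash
python3 -m jog '[{"linear":[0,0,0.04],"roll":0},{"linear":[0,0,0.03],"roll":0},{"linear":[0,0,0],"roll":0},{"linear":[0,0,0],"roll":0}]';  python3 -m jog '[{"linear":[0,0,0.04],"roll":0},{"linear":[0,0,0],"roll":0},{"linear":[0,0,0],"roll":0}]'
```

```text
time_s: 3.57
position: [0.5363, -0.2199, 0.1505]
tool_rot: [[0.986, 0.168, 0.002], [0.168, -0.986, -0.002], [0.001, 0.002, -1.0]]
ft_force: [-5.3, 1.8, 13.9]
grip_width: 0.0003
gripper_force: 7.2
time_s: 3.82
position: [0.5364, -0.22, 0.1503]
tool_rot: [[0.986, 0.168, 0.003], [0.168, -0.986, -0.003], [0.002, 0.003, -1.0]]
ft_force: [-8.3, 3.5, 24.9]
grip_width: -0.0002
gripper_force: 12.2
```

```bash
python3 -m jog '[{"linear":[0,0,-0.3],"roll":0},{"linear":[0,0,-0.8],"roll":0},{"linear":[0,0,-1],"roll":0},{"linear":[-0.2,0,-0.9],"roll":0},{"linear":[-0.8,0,-0.6],"roll":0},{"linear":[-0.8,0,-0.5],"roll":0},{"linear":[-0.8,0,-0.3],"roll":0},{"linear":[0,0,0],"roll":0}]'
python3 - <<'E'
from h import *
c=optics.calibration("wrist")
im=optics.get_image("wrist")[:,:,::-1];cv2.imwrite("pics/w2f.png",im)
y=np.radians(9.58);f=np.array([np.cos(y),np.sin(y),0]);h=np.array([.462,-.2321,.132])
print(proj(c,[h,h+.09*f,h+.03*f]))
x,yy=proj(c,[h+.05*f])[0].astype(int);x=max(x-120,0);yy=max(yy-90,0)
cv2.imwrite("pics/w2.png",cv2.resize(im[yy:yy+180,x:x+240],None,fx=2,fy=2));print(x,yy)
E
```

```text
time_s: 4.48
position: [0.4307, -0.2379, 0.3263]
tool_rot: [[0.986, 0.166, 0.003], [0.166, -0.986, -0.004], [0.002, 0.005, -1.0]]
ft_force: [1.4, -0.1, -0.7]
grip_width: 0.0
gripper_force: 0.0
[[316.12991184 172.56416659]
 [316.01176271  54.51141542]
 [316.08972537 134.85599714]]
196 18
```

View pics/w2.png

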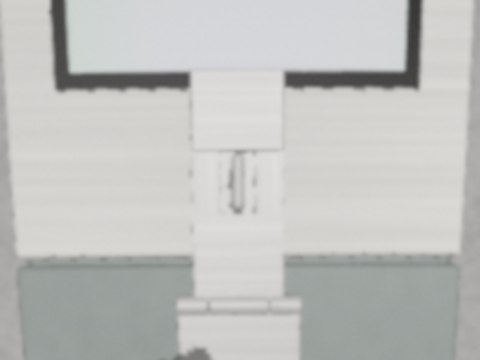

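The hasp is flat on the lid with the staple through its slot (end at crop (238,70), as predicted). Now over to the valve.

```bash
python3 -m jog '[{"linear":[0,0,0],"roll":0.96},{"linear":[0,0,0],"roll":0.96},{"linear":[0.15,-1,0],"roll":0},{"linear":[0.15,-1,0],"roll":0},{"linear":[0.15,-1,0],"roll":0},{"linear":[0.15,-1,0],"roll":0},{"linear":[0.15,-1,0],"roll":0},{"linear":[0.15,-1,0],"roll":0},{"linear":[0.15,-1,0],"roll":0},{"linear":[0.15,-1,0],"roll":0},{"linear":[0.15,-1,0],"roll":0},{"linear":[0.15,-1,0],"roll":0}]' 0.2 20
python3 -m jog '[{"linear":[0,-1,0],"roll":0},{"linear":[0,-0.95,0],"roll":0},{"linear":[0,0,0],"roll":0},{"linear":[0,0,0],"roll":0}]'
python3 - <<'E'
from h import *
s=env.observe();print(s["q"].round(1));c=optics.calibration("wrist")
cv2.imwrite("pics/w3.png",optics.get_image("wrist")[:,:,::-1])
print(proj(c,[[.572,.242,.114],[.5195,.24,.1545]]))
E
```

```text
time_s: 5.53
position: [0.4932, 0.1656, 0.3221]
tool_rot: [[1.0, 0.002, -0.001], [0.002, -1.0, 0.0], [-0.001, -0.0, -1.0]]
ft_force: [1.1, -0.5, 0.1]
grip_width: 0.0514
gripper_force: 0.0
time_s: 5.87
position: [0.4928, 0.243, 0.3216]
tool_rot: [[1.0, 0.005, -0.002], [0.005, -1.0, -0.0], [-0.002, 0.0, -1.0]]
ft_force: [0.3, 0.2, -0.3]
grip_width: 0.0511
gripper_force: 0.0
[ 13.9  19.5  66.1   0.   94.5 103.6]
[[319.58897251 111.76710319]
 [321.99497365 182.98379881]]
```

View pics/w3.png

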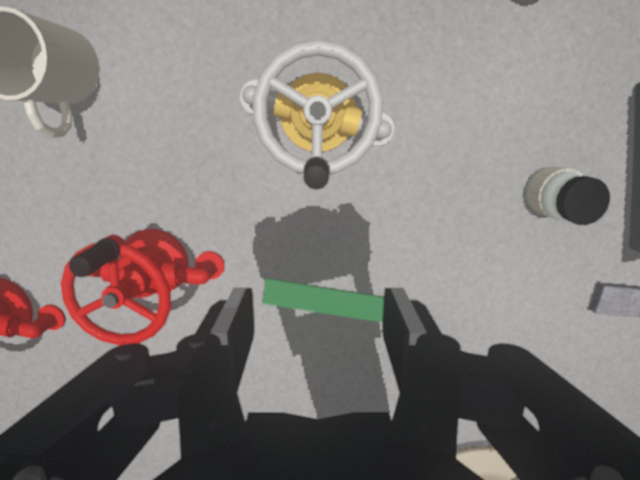

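Wheel: hub at (317,110), rim around it, black handle at (316,173), matching the predictions. Refine with masks.

Run:
```python
from h import *
c=optics.calibration("wrist");im=cv2.imread("pics/w3.png");hs=cv2.cvtColor(im,cv2.COLOR_BGR2HSV)
m=((hs[:,:,2]<75)).astype(np.uint8);m[:,:290]=0;m[:,345:]=0;m[:140]=0;m[200:]=0
k=max(cv2.findContours(m,0,2)[0],key=cv2.contourArea);print(cv2.boundingRect(k))
x,y,w,h=cv2.boundingRect(k);w2=.01*391/(c["T"][2,3]-.1545)
print("r px",w2,"handle",plane(c,(x+w/2,y+h-w2),.1545))
g=((hs[:,:,2]>170)&(hs[:,:,1]<40)).astype(np.uint8);r=np.hypot(*np.mgrid[-110:370,-317:323]);g[(r<48)|(r>72)]=0
k=np.argwhere(g)[:,::-1].astype(np.float32)
P=np.array([plane(c,q,.104)[:2] for q in k])
A=np.c_[2*P,np.ones(len(P))];s=np.linalg.lstsq(A,(P**2).sum(1),rcond=None)[0];print("rim centre",s[:2],np.sqrt(s[2]+s[:2]@s[:2]))
print("hub",plane(c,(317.5,110),.114),env.observe()["position"])
```

```text
(305, 159, 23, 29)
r px 13.438145261935723 handle [0.52601818 0.24267643 0.1545    ]
rim centre [0.57217384 0.24235139] 0.05152106607410467
hub [0.57366517 0.24212999 0.114     ] [0.49303867 0.24167422 0.3219042 ]
```

```bash
python3 -m jog '[{"linear":[0.75,-0.02,0],"roll":0},{"linear":[0,0,0.8],"roll":0},{"linear":[0,0,0.9],"roll":0},{"linear":[0,0,0.9],"roll":0},{"linear":[0,0,0.8],"roll":0},{"linear":[0,0,0.7],"roll":0},{"linear":[0,0,0.4],"roll":0},{"linear":[0,0,0.1],"roll":0},{"linear":[0,0,0],"roll":0}]'
python3 -m jog '[{"linear":[0,0,0],"roll":0},{"linear":[0,0,0],"roll":0},{"linear":[0,0,0],"roll":0},{"linear":[0,0,0],"roll":0},{"linear":[0,0,0],"roll":0}]' -1 40
```

```text
time_s: 6.67
position: [0.5231, 0.2406, 0.138]
tool_rot: [[1.0, -0.0, -0.002], [-0.0, -1.0, -0.001], [-0.002, 0.001, -1.0]]
ft_force: [-0.2, -0.2, 0.1]
grip_width: 0.0511
gripper_force: 0.0
time_s: 7.08
position: [0.5238, 0.2418, 0.1405]
tool_rot: [[1.0, 0.001, 0.003], [0.001, -1.0, 0.001], [0.003, -0.001, -1.0]]
ft_force: [-0.2, 0.1, 7.1]
grip_width: 0.0188
gripper_force: 39.1
```

```bash
cat > ok.py <<'E'
import sys,numpy as np
from rig import env
s=env.observe();p=s["position"];C=np.array([.573,.2423]);v=p[:2]-C;r=np.hypot(*v);u=v/r;t=np.array([u[1],-u[0]])
f=s["ft_force"][:2];print("th %.2f r %.4f  radial %.1f  along-clockwise %.1f fz %.1f"%(np.degrees(np.arctan2(v[1],v[0])),r,f@u,f@t,s["ft_force"][2]),p.round(4))
sys.exit(abs(f@t)>float(sys.argv[1]) or np.hypot(*f)>40)
E
python3 -m jog '[{"linear":[0.075,-0.428,0],"roll":0},{"linear":[0.217,-0.376,0],"roll":0},{"linear":[0,0,0],"roll":0}]' - 60 >/dev/null; python3 ok.py 15 && python3 -m jog '[{"linear":[0.333,-0.279,0],"roll":0},{"linear":[0.408,-0.149,0],"roll":0},{"linear":[0,0,0],"roll":0}]' >/dev/null; python3 ok.py 15 && python3 -m jog '[{"linear":[0.434,0,0],"roll":0},{"linear":[0.408,0.149,0],"roll":0},{"linear":[0,0,0],"roll":0}]' >/dev/null; python3 ok.py 15
```

```text
th 137.74 r 0.0504  radial 5.7  along-clockwise 2.2 fz 8.4 [0.5357 0.2762 0.1405]
th 137.74 r 0.0504  radial 5.7  along-clockwise 2.2 fz 8.4 [0.5357 0.2762 0.1405]
th 137.74 r 0.0504  radial 5.7  along-clockwise 2.2 fz 8.4 [0.5357 0.2762 0.1405]False
False
False
```

```bash
sed -i 's/sys.exit(\(.*\))$/sys.exit(int(\1))/' ok.py
python3 -m jog '[{"linear":[0.333,-0.279,0],"roll":0},{"linear":[0.408,-0.149,0],"roll":0},{"linear":[0,0,0],"roll":0}]' >/dev/null; python3 ok.py 15 && python3 -m jog '[{"linear":[0.434,0,0],"roll":0},{"linear":[0.408,0.149,0],"roll":0},{"linear":[0,0,0],"roll":0}]' >/dev/null && python3 ok.py 15
```

```text
th 97.16 r 0.0513  radial 7.5  along-clockwise 2.0 fz 6.3 [0.5666 0.2932 0.1406]
th 56.84 r 0.0516  radial 8.2  along-clockwise 3.3 fz 4.2 [0.6012 0.2855 0.1406]
```

```bash
Z=1
python3 -m jog '[{"linear":[0.204,0.09,0],"roll":0},{"linear":[0,0,0],"roll":0}]' >/dev/null; python3 ok.py 14 &&
python3 -m jog '[{"linear":[0.154,0.154,0],"roll":0},{"linear":[0,0,0],"roll":0}]' >/dev/null && python3 ok.py 14 &&
python3 -m jog '[{"linear":[0.125,0.179,0],"roll":0},{"linear":[0,0,0],"roll":0}]' >/dev/null && python3 ok.py 14 &&
python3 -m jog '[{"linear":[0.092,0.198,0],"roll":0},{"linear":[0,0,0],"roll":0}]' >/dev/null && python3 ok.py 14 &&
python3 -m jog '[{"linear":[0.056,0.21,0],"roll":0},{"linear":[0,0,0],"roll":0}]' >/dev/null && python3 ok.py 14 &&
python3 -m jog '[{"linear":[0.019,0.217,0],"roll":0},{"linear":[0,0,0],"roll":0}]' >/dev/null && python3 ok.py 14 &&
python3 -m jog '[{"linear":[-0.019,0.217,0],"roll":0},{"linear":[0,0,0],"roll":0}]' >/dev/null && python3 ok.py 14 &&
python3 -m jog '[{"linear":[-0.056,0.21,0],"roll":0},{"linear":[0,0,0],"roll":0}]' >/dev/null && python3 ok.py 14 &&
python3 -m jog '[{"linear":[-0.092,0.198,0],"roll":0},{"linear":[0,0,0],"roll":0}]' >/dev/null && python3 ok.py 14
```

```text
th 48.29 r 0.0518  radial -1.8  along-clockwise 2.9 fz 6.6 [0.6075 0.281  0.1406]
th 38.76 r 0.0517  radial -2.7  along-clockwise 2.2 fz 6.4 [0.6133 0.2747 0.1405]
th 29.16 r 0.0515  radial -3.1  along-clockwise 2.4 fz 6.8 [0.618  0.2674 0.1406]
th 19.56 r 0.0514  radial -4.0  along-clockwise 2.2 fz 7.3 [0.6214 0.2595 0.1406]
th 9.95 r 0.0511  radial -4.4  along-clockwise 1.7 fz 7.4 [0.6234 0.2511 0.1405]
th 0.38 r 0.0509  radial -4.0  along-clockwise 2.6 fz 7.7 [0.6239 0.2426 0.1406]
th -9.30 r 0.0506  radial -4.7  along-clockwise 1.7 fz 7.5 [0.6229 0.2341 0.1405]
th -13.00 r 0.0503  radial 0.2  along-clockwise -26.6 fz 0.6 [0.6221 0.231  0.1406]
```

```bash
python3 -m jog '[{"linear":[-0.012,0.05,0],"roll":0},{"linear":[0,0,0],"roll":0},{"linear":[0,0,0],"roll":0}]'; python3 ok.py 14
python3 - <<'E'
import numpy as np
P=np.array([[.5238,.2418],[.5357,.2762],[.5666,.2932],[.6012,.2855],[.6075,.281],[.6133,.2747],[.618,.2674],[.6214,.2595],[.6234,.2511],[.6239,.2426],[.6229,.2341]])
s=np.linalg.lstsq(np.c_[2*P,np.ones(len(P))],(P**2).sum(1),rcond=None)[0];print(s[:2],np.sqrt(s[2]+s[:2]@s[:2]))
E
```

```text
time_s: 9.42
position: [0.6219, 0.2308, 0.1407]
tool_rot: [[1.0, 0.005, 0.008], [0.004, -1.0, 0.013], [0.008, -0.013, -1.0]]
ft_force: [7.9, 31.5, -0.0]
grip_width: 0.0181
gripper_force: 60.2
th -13.25 r 0.0503  radial 0.4  along-clockwise -32.4 fz -0.0 [0.6219 0.2308 0.1407]
[0.57385455 0.24373692] 0.0500691637062657
```

```bash
sed -i 's/.573,.2423/.5739,.2437/' ok.py
python3 -m jog '[{"linear":[0.02,-0.075,0],"roll":0},{"linear":[0,0,0],"roll":0},{"linear":[0,0,0],"roll":0}]' >/dev/null; python3 ok.py 14
python3 -m jog '[{"linear":[0.01,-0.035,0],"roll":0},{"linear":[0,0,0],"roll":0},{"linear":[0,0,0],"roll":0}]' >/dev/null; python3 ok.py 14
python3 -m jog '[{"linear":[0.005,-0.02,0],"roll":0},{"linear":[0,0,0],"roll":0},{"linear":[0,0,0],"roll":0}]' >/dev/null; python3 ok.py 14
```

```text
th -14.45 r 0.0498  radial -2.0  along-clockwise -18.4 fz 2.7 [0.6221 0.2313 0.1406]
th -14.25 r 0.0499  radial -1.4  along-clockwise -11.3 fz 5.0 [0.6222 0.2314 0.1406]
th -14.06 r 0.0499  radial -2.6  along-clockwise -9.8 fz 4.9 [0.6223 0.2316 0.1406]
```

```bash
python3 -m jog '[{"linear":[0.048,-0.345,0],"roll":0},{"linear":[0,0,0],"roll":0}]' >/dev/null; python3 ok.py 20 &&
python3 -m jog '[{"linear":[-0.075,-0.428,0],"roll":0},{"linear":[-0.217,-0.376,0],"roll":0},{"linear":[-0.333,-0.279,0],"roll":0},{"linear":[-0.408,-0.149,0],"roll":0},{"linear":[-0.434,0,0],"roll":0},{"linear":[0,0,0],"roll":0}]' >/dev/null && python3 ok.py 20 &&
python3 -m jog '[{"linear":[-0.408,0.149,0],"roll":0},{"linear":[-0.333,0.279,0],"roll":0},{"linear":[-0.217,0.376,0],"roll":0},{"linear":[-0.075,0.428,0],"roll":0},{"linear":[0,0,0],"roll":0}]' >/dev/null && python3 ok.py 20 &&
python3 -m jog '[{"linear":[0.075,0.428,0],"roll":0},{"linear":[0.217,0.376,0],"roll":0},{"linear":[0.333,0.279,0],"roll":0},{"linear":[0.408,0.149,0],"roll":0},{"linear":[0,0,0],"roll":0}]' >/dev/null && python3 ok.py 20 &&
python3 -m jog '[{"linear":[0.434,0,0],"roll":0},{"linear":[0.408,-0.149,0],"roll":0},{"linear":[0.333,-0.279,0],"roll":0},{"linear":[0.217,-0.376,0],"roll":0},{"linear":[0.075,-0.428,0],"roll":0},{"linear":[0,0,0],"roll":0}]' >/dev/null && python3 ok.py 20
```

```text
th 1.29 r 0.0500  radial -3.0  along-clockwise -2.4 fz 8.3 [0.6239 0.2448 0.1406]
th 102.10 r 0.0503  radial 2.0  along-clockwise -1.4 fz 5.5 [0.5634 0.2929 0.1406]
th -177.27 r 0.0500  radial 3.2  along-clockwise -3.0 fz 9.2 [0.5239 0.2413 0.1405]
th -96.12 r 0.0499  radial -4.4  along-clockwise -2.5 fz 7.9 [0.5686 0.1941 0.1405]
th 2.85 r 0.0500  radial -4.5  along-clockwise -1.8 fz 9.4 [0.6238 0.2462 0.1405]
```

```bash
python3 -m jog '[{"linear":[-0.075,-0.428,0],"roll":0},{"linear":[-0.217,-0.376,0],"roll":0},{"linear":[-0.333,-0.279,0],"roll":0},{"linear":[-0.408,-0.149,0],"roll":0},{"linear":[-0.434,0,0],"roll":0},{"linear":[0,0,0],"roll":0}]' >/dev/null && python3 ok.py 20 &&
python3 -m jog '[{"linear":[-0.408,0.149,0],"roll":0},{"linear":[-0.333,0.279,0],"roll":0},{"linear":[-0.217,0.376,0],"roll":0},{"linear":[-0.075,0.428,0],"roll":0},{"linear":[0,0,0],"roll":0}]' >/dev/null && python3 ok.py 20 &&
python3 -m jog '[{"linear":[0.075,0.428,0],"roll":0},{"linear":[0.217,0.376,0],"roll":0},{"linear":[0.333,0.279,0],"roll":0},{"linear":[0.408,0.149,0],"roll":0},{"linear":[0,0,0],"roll":0}]' >/dev/null && python3 ok.py 20 &&
python3 -m jog '[{"linear":[0.434,0,0],"roll":0},{"linear":[0.408,-0.149,0],"roll":0},{"linear":[0.333,-0.279,0],"roll":0},{"linear":[0,0,0],"roll":0},{"linear":[0,0,0],"roll":0}]' >/dev/null && python3 ok.py 20
```

```text
th 101.95 r 0.0503  radial 1.0  along-clockwise -2.4 fz 5.4 [0.5635 0.2929 0.1406]
th -177.42 r 0.0501  radial 4.0  along-clockwise -2.7 fz 9.8 [0.5239 0.2414 0.1405]
th -96.10 r 0.0499  radial -4.7  along-clockwise -2.9 fz 8.2 [0.5686 0.1941 0.1405]
th -38.29 r 0.0499  radial -3.9  along-clockwise -2.6 fz 8.0 [0.613  0.2128 0.1405]
```

```bash
python3 -m jog '[{"linear":[0.142,-0.227,0],"roll":0},{"linear":[0.092,-0.256,0],"roll":0},{"linear":[0,0,0],"roll":0},{"linear":[0,0,0],"roll":0},{"linear":[0,0,0],"roll":0}]' && python3 ok.py 20
```

```text
time_s: 14.33
position: [0.6222, 0.2314, 0.1406]
tool_rot: [[1.0, 0.002, 0.003], [0.002, -1.0, 0.001], [0.003, -0.001, -1.0]]
ft_force: [-0.6, 2.9, 7.5]
grip_width: 0.0183
gripper_force: 62.0
th -14.29 r 0.0498  radial -1.3  along-clockwise -2.6 fz 7.5 [0.6222 0.2314 0.1406]
```

```bash
python3 -m jog '[{"linear":[0.004,-0.016,0],"roll":0},{"linear":[0,0,0],"roll":0},{"linear":[0,0,0],"roll":0},{"linear":[0,0,0],"roll":0}]' >/dev/null; python3 ok.py 20
python3 - <<'E'
from h import *
cv2.imwrite("pics/w4.png",optics.get_image("wrist")[:,:,::-1])
m=np.hstack([cv2.resize(optics.get_image("scene")[120:440,100:480,::-1],(400,337)),cv2.resize(cv2.imread("pics/w4.png"),(400,337))]);cv2.imwrite("pics/end.png",m)
E
```

```text
th -14.20 r 0.0498  radial -1.8  along-clockwise -0.3 fz 7.7 [0.6222 0.2315 0.1405]
```

View pics/end.png

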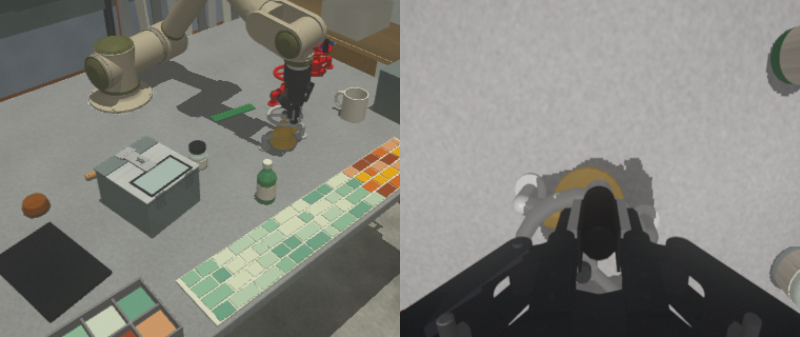

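The handle is between the pads, the hasp is flat, and nothing else has moved. The handle still needs about half a degree.

```bash
python3 -m jog '[{"linear":[0.006,-0.022,0],"roll":0},{"linear":[0,0,0],"roll":0},{"linear":[0,0,0],"roll":0},{"linear":[0,0,0],"roll":0}]' >/dev/null; python3 ok.py 20
```

```text
th -13.60 r 0.0499  radial -1.5  along-clockwise 2.1 fz 8.3 [0.6224 0.232  0.1405]
```

```bash
python3 -c "
from rig import env
print(env.close_job())"
```

```text
the job is handed in; nothing more can be done
None
```

The job is handed in: the hasp lies flat over the staple, and the valve was closed to its stop and backed off two turns (handle within about half a degree of where it stood at the stop, by the arm's own readings), with the crank handle still gripped and nothing else seen to have moved.

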